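# Hold the tube carrier up behind the bench magnifier

### The arm

A 6-joint arm with a two-finger parallel gripper is mounted at the origin on the work surface. World frame = base frame: x ahead of the robot, y to its left, z up, the work surface at z = 0. Lengths are in mm, angles in rad, forces in N, time in s.
With the tool pointing down it reaches from about 275 to 725 mm from the base axis. Payload 5.6 kg.
Tool frame: the origin (TCP) lies between the finger pads; the fingertips stand ahead of it and the grasp point (between the pads) lies 6 mm ahead of it (robot.tips_ahead is the x of the fingertips in the tool frame, in mm); x points along the fingers, y is the direction in which the jaws open and shut, and the axes are right-handed (so a half turn about x gives the same grasp; the last joint's range is limited). The gripper opens to 85 mm and grips with 20 to 120 N. Pads are 22 mm wide; open, the fingers measure 114 mm over their backs; the gripper's body (76 mm by 85 mm) begins 54 mm behind the grasp point. The pads swing forward as they close: fully open they stand 13 mm farther back than shut.
Start: joints at [-1.007, 0.255, 0.108, 0, -1.424, -0.285], TCP at [151.381, -528.75, 256.283] pointing down, gripper open.
Joint ranges: [-2.95, 2.95], [-1.21, 1.97], [-1.09, 1.5], [-2.87, 1.71], [-2.94, -0.07], [-3.05, 3.05]. Speed limits (rad/s): [2.57, 2.57, 3.14, 3.14, 3.14, 3.14].

### API

Orientations are given as a rotation vector (axis times angle).
In Python, from station import robot, eyes gives the robot as it stands.
- The arm moves only by the tool arm_command, never from a script. Its argument "plan" is one flat list of numbers, 7 for each row, row after row: the shift along the tool's x, y, z in mm, then the turn, a rotation vector about the tool's x, y, z in degrees, then the opening, from 0 (shut) to 1 (fully open). A call has 1 to 12 rows; each row is the pose to reach, as a shift and turn from the pose commanded when the call began, along the tool's axes at that moment; what a row does not reach only later rows make up. A row lasts 1/12 s, in which the tool goes at most 41.7 mm and 7.16 degrees, less where a joint would pass 70% of its speed; a pose out of reach is approached as far as the arm can. A call with a gripper value outside its range is refused whole. The fingers move at their own pace and stop on an object; "squeeze" is the grip in N (left out, the last holds). Time passes only in rows, so rows that repeat a pose let the fingers close. It gives the time, the measured TCP pose, the force and the opening at its end, in the units of the state.
- robot.sense(): the state, without advancing time (a new reading comes with each control period).
- eyes.capture(name): name is "side" or "top" or "wrist"; returns a dict with "color" (480x640x3 uint8, blue, green, red), "fx", "fy", "cx", "cy" (pixels), "cam_to_world" (4x4, takes a point from camera to world coordinates); the wrist camera has in their place "hand_eye" (4x4, takes a point from camera to tool coordinates, whose origin is the TCP and whose axes are the tool frame's). Camera axes: x right, y up, looking along -z (the intrinsics and any distortion apply to the point x, -y, -z); pixel columns grow to the right and rows downward; lengths in mm; the calibration is good to about 2 mm. The wrist camera is an equidistant fisheye: a pixel r from the principal point sees the ray r / f radians off the axis. A picture is of the moment at which its call begins: read the wrist's pose just before it. There is no depth.
- robot.finish_job(): hands the job in, once; it reports no verdict.
The state is a dict: "time_s": time; "joint_positions": joint angles; "qvel": joint speeds; "effort": joint torques, N m; "position": TCP position; "ee_rot": TCP orientation; "ft_force": force on the tool from outside, world axes, zero at the start; "wrist_torque": the same for the moment, N m; "width": finger opening in mm.
Only numpy, scipy, OpenCV 4.12 (cv2) and the standard library are available. Lean on these libraries where they do the work, as an engineer would, in place of code of your own. Each camera call takes 0.05 s, during which the arm holds its last target.

### The job

Swing the bench magnifier round on its pole until its arm lies straight above the length of its own foot, and leave it there. Then lift the white tube carrier off the bench by its handle with all four tubes in it, without tipping it, and hold it level and steady in the air on the robot's side of the lens, broadside to the lens about 90 mm behind it, with the middle of the tubes centred in the lens. Finish while still holding it there, and leave the bottle, the beaker and the box of pipette tips alone.

Things in the scene. Friction and masses are not known exactly. Their poses are not given: they have to be found in the camera images.
- stand: Fixed stand of the magnifier, standing on the bench: a cream flat foot 90 x 300 mm, 14 mm thick, with an upright steel pole 20 mm thick, 210 mm high. Origin on the bench under the pole's axis; the foot runs from y = +45 to y = -255 mm in its frame, centred on x = 0; z up. Its -x side looks roughly to the robot (yaw within 0.2 rad).
- magnifier (a joint): Angle of the magnifier's swing arm about the pole (rad). 0: the arm points along the stand's -y axis, straight above the length of the foot. Growing values swing the lens towards the stand's -x side (clockwise from above); it starts between 1.0 and 1.6, range -0.5 to 1.9. The joint is stiff (about 0.4 N m, so about 2 N at the lens) and stays wherever it is left; no stop or click at 0.
- lens (a point): Centre of the magnifier's round lens, 200 mm from the pole axis and 190 mm above the bench. The lens stands upright in a cream rim 124 mm across outside, 12 mm thick. The frame turns with the arm: x is the lens's normal (at joint 0 equal to the stand's x, so -x is the robot's side), y points along the arm back to the pole, z up. The arm is a 14 mm steel bar at the lens's height.
- lens_grip (a point): Point to pinch on the round upright black grip post on top of the lens rim: 14 mm thick, straight above the lens centre; its top is 308 mm above the bench, the rim's top 252 mm, this point 287 mm.
- rack: Loose white plastic tube carrier, about 0.2 to 0.3 kg without its tubes. Block 50 mm (x) by 130 mm (y), 40 mm high, with four tube holes in one row along y at -47, -25, +25 and +47 mm. From its middle a post (10 x 16 mm) rises to a grip tab 12 mm thick (x), 28 mm wide (y), between 122 and 158 mm above the underside. Origin: centre of the underside; z up. Stands on the bench.
- rack_grip (a point): Middle of the carrier's grip tab, 142 mm above the underside, on its centre line. Pinch across the tab's 12 mm thickness (carrier's x).
- rack_mid (a point): Middle of the tubes seen above the block: on the carrier's centre line, 70 mm above its underside. This point is to be centred behind the lens.
- bottle: Bystander: amber bottle, 60 mm across, 130 mm high, origin under its centre. Leave alone.
- beaker: Bystander: glass beaker, 70 mm across, 85 mm high, origin under its centre. Leave alone.
- tipbox: Bystander: box of pipette tips with clear lid, 122 x 87 mm, 52 mm high, origin under its centre. Leave alone.
- tube0: Loose capped test tube, 16 mm thick (cap 18 mm), 100 mm long, about 18 g, standing with 6 mm of carrier under it in the carrier's hole at y = -47 mm; its cap top is 106 mm above the carrier's underside. Origin: centre of its lower end; z along the tube.
- tube1: Loose capped test tube, 16 mm thick (cap 18 mm), 100 mm long, about 18 g, standing with 6 mm of carrier under it in the carrier's hole at y = -25 mm; its cap top is 106 mm above the carrier's underside. Origin: centre of its lower end; z along the tube.
- tube2: Loose capped test tube, 16 mm thick (cap 18 mm), 100 mm long, about 18 g, standing with 6 mm of carrier under it in the carrier's hole at y = +25 mm; its cap top is 106 mm above the carrier's underside. Origin: centre of its lower end; z along the tube.
- tube3: Loose capped test tube, 16 mm thick (cap 18 mm), 100 mm long, about 18 g, standing with 6 mm of carrier under it in the carrier's hole at y = +47 mm; its cap top is 106 mm above the carrier's underside. Origin: centre of its lower end; z along the tube.
Mind the look-alikes: they are no part of the job. There is more than one size of the rack; the job needs the largest.

How it is judged (in metres and radians):
On the way, in this order (a step that is already met when the one before it is completed fails the run):
1. the magnifier arm lies straight over its foot, at rest, with the carrier still on the bench (value of joint magnifier between -0.15 and 0.15 rad and velocity of joint magnifier between -0.05 and 0.05 rad/s and height (world z) of rack below 0.008 m), for 0.3 s.
2. the carrier is lifted clear of the bench, the magnifier staying over its foot (value of joint magnifier between -0.15 and 0.15 rad and height (world z) of rack above 0.05 m and contact force between rack and the fingers above 1 N), for 0.2 s.
At the end, for the whole second after the job is handed in: Gripped carrier in the air (underside > 70 mm up), still, touching no stand, tilt < 0.12 rad, within 0.25 rad of parallel to the lens, its middle 50-140 mm from the lens on the robot's side and within 35 mm of its centre sideways and in height; arm within 0.15 rad of its foot; tubes fully down (value of joint magnifier between -0.15 and 0.15 rad and x of rack_mid in the frame of lens between -0.14 and -0.05 m and y of rack_mid in the frame of lens between -0.035 and 0.035 m and z of rack_mid in the frame of lens between -0.035 and 0.035 m and angle between the y axis of rack and the y axis of lens, either way round below 0.25 rad and angle between rack's own z axis and vertical below 0.12 rad and height (world z) of rack above 0.07 m and linear speed of rack below 0.02 m/s and angular speed of rack below 0.1 rad/s and contact force between rack and the fingers above 1 N and contact force between rack and stand below 0.2 N and contact force between rack and bottle below 0.2 N and contact force between rack and beaker below 0.2 N and contact force between rack and tipbox below 0.2 N and z of tube0 in the frame of rack between -0.004 and 0.022 m and z of tube1 in the frame of rack between -0.004 and 0.022 m and z of tube2 in the frame of rack between -0.004 and 0.022 m and z of tube3 in the frame of rack between -0.004 and 0.022 m); the arm keeps its last pose, push and grip.
It fails at once if the carrier is tipped by more than about 20 degrees (angle between rack's own z axis and vertical above 0.35 rad).
It fails at once if a tube comes out of the carrier (z of any of tube0, tube1, tube2, tube3 in the frame of rack above 0.03 m or z of any of tube0, tube1, tube2, tube3 in the frame of rack below -0.01 m).
It fails at once if the bottle, the beaker or the tip box is disturbed (distance of any of bottle, beaker, tipbox from where it was at the start of the episode above 0.03 m or angle between any of bottle, beaker, tipbox's own z axis and vertical above 0.5 rad).
It also fails if it takes over 51 s, if anything falls off the work surface, if the arm or the gripper's body presses on something with over 40 N, if the wrist force passes 120 N, or if a joint passes its speed limit or range.

## Working session

There is one attempt and no reset: what is moved stays moved. The work goes in short steps, Python scripts to look and compute and a tool call to move; the robot and the scene stay as the last step left them, time stands still between calls to the robot, and variables do not carry over. Pictures are saved under pics/ and viewed, and the job is handed in when it is done.

Besides the shell and the picture viewer there is one more tool, called after "Emit:" as name(argument=value, ...) on one line, values as JSON. arm_command: Moves the arm, as the interface text tells. Its arguments: {"type":"object","properties":{"plan":{"type":"array","items":{"type":"number"}},"squeeze":{"type":"number"}},"required":["plan"]}

```bash
ls; mkdir -p pics
python3 - <<'E'
from station import robot, eyes
import cv2,numpy as np
s=robot.sense(); print(s, robot.tips_ahead)
for n in("side","top","wrist"):
    c=eyes.capture(n); cv2.imwrite(f"pics/{n}0.png",c["color"]); print(n,{k:(np.round(v,3).tolist() if k!='color' else 0) for k,v in c.items()})
E
```

```text
pics
{'time_s': 0.0, 'joint_positions': array([-1.00738879e+00,  2.55744096e-01,  1.06984564e-01, -4.81577452e-04,
       -1.42385696e+00, -2.84609201e-01]), 'qvel': array([-6.09194887e-04,  1.25166859e-03, -6.71013337e-04,  1.11860013e-03,
        2.39570221e-04, -9.83884123e-05]), 'effort': array([ 6.76792897e-04, -3.86630702e+01,  2.37932897e+01,  5.36495090e+00,
       -6.17310972e-03, -1.91660251e-05]), 'position': array([ 151.30469748, -528.31721756,  255.38830752]), 'ee_rot': array([-0.21733251,  1.56001564,  0.22025414]), 'ft_force': array([ 0.15029937, -0.29850187,  1.02704676]), 'wrist_torque': array([-0.01320936,  0.0764391 ,  0.0046949 ]), 'width': 85.86204505574459} 25.0
side {'color': 0, 'fx': 441.845, 'fy': 441.845, 'cx': 313.075, 'cy': 237.475, 'cam_to_world': [[-0.982, 0.138, -0.132, 396.875], [-0.19, -0.637, 0.747, 557.167], [0.019, 0.758, 0.651, 720.061], [0.0, 0.0, 0.0, 1.0]]}
top {'color': 0, 'fx': 504.438, 'fy': 504.438, 'cx': 327.255, 'cy': 251.581, 'cam_to_world': [[-0.019, 0.993, -0.119, 364.386], [-1.0, -0.02, -0.007, -89.95], [-0.009, 0.119, 0.993, 1440.776], [0.0, 0.0, 0.0, 1.0]]}
wrist {'color': 0, 'fx': 371.648, 'fy': 371.648, 'cx': 323.407, 'cy': 239.437, 'hand_eye': [[-0.0, 0.301, -0.954, -117.571], [1.0, 0.0, -0.0, -0.143], [0.0, -0.954, -0.301, -75.999], [0.0, 0.0, 0.0, 1.0]]}
```

View pics/side0.png

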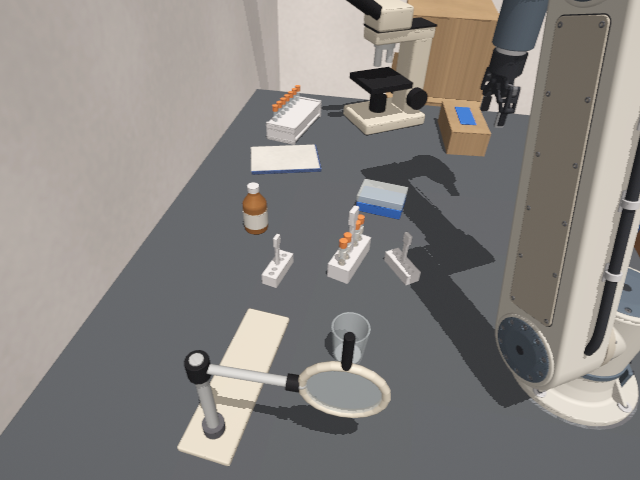

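View pics/top0.png

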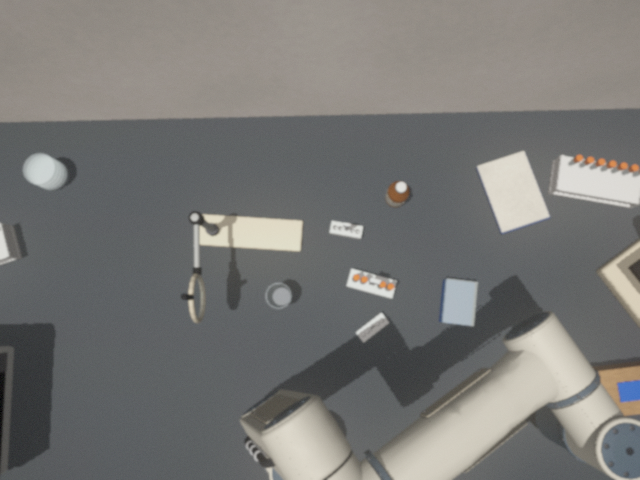

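View pics/wrist0.png

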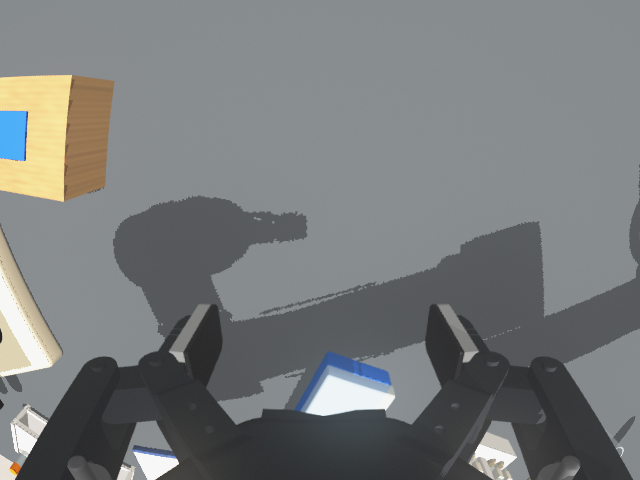

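Three carriers show up. In the top view they are at (346,229), (372,283) and (372,327); in the side view at (278,262), (350,245) and (403,262). The middle one, with four orange-capped tubes, is the biggest and is the only one holding tubes. I'll confirm that in enlarged crops.

Run:
```python
import cv2
t=cv2.imread("pics/top0.png");s=cv2.imread("pics/side0.png")
def crop(im,x0,y0,x1,y1,k,n):
    c=cv2.resize(im[y0:y1,x0:x1],None,fx=k,fy=k,interpolation=cv2.INTER_CUBIC)
    cv2.imwrite(n,c)
crop(t,320,210,420,345,4,"pics/ct.png")
crop(s,250,190,430,300,4,"pics/cs.png")
crop(t,170,200,320,330,5,"pics/mt.png")
crop(s,170,300,400,470,3,"pics/ms.png")
```

```text
(no output)
```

View pics/ct.png

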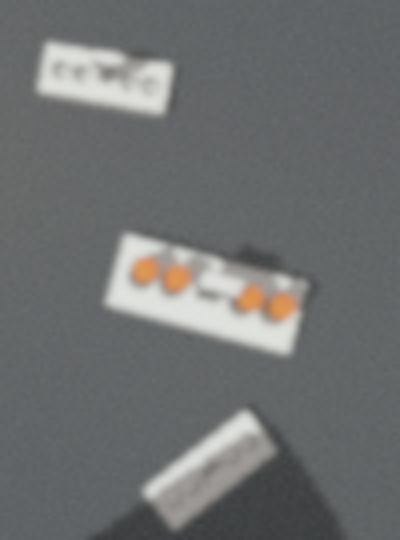

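View pics/cs.png

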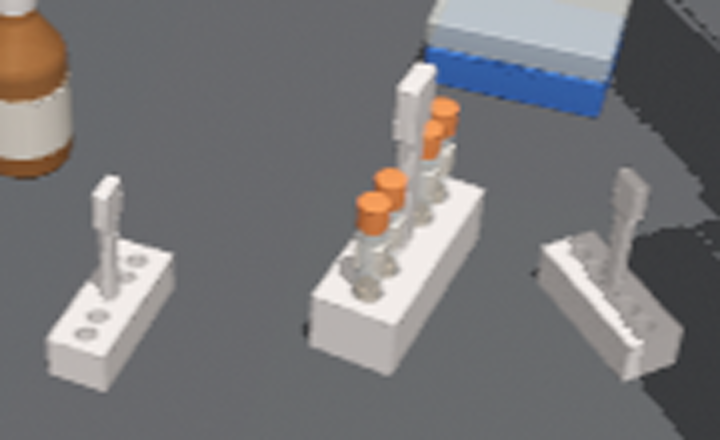

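View pics/mt.png

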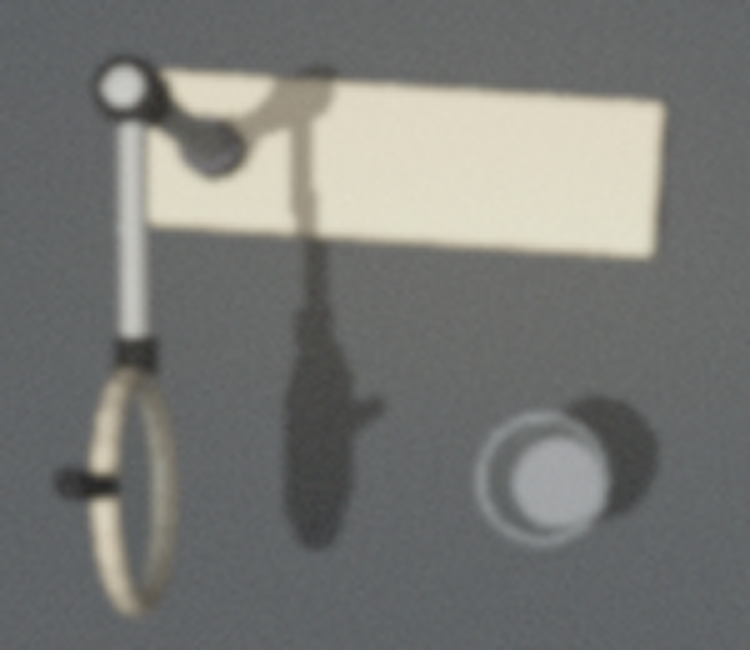

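View pics/ms.png

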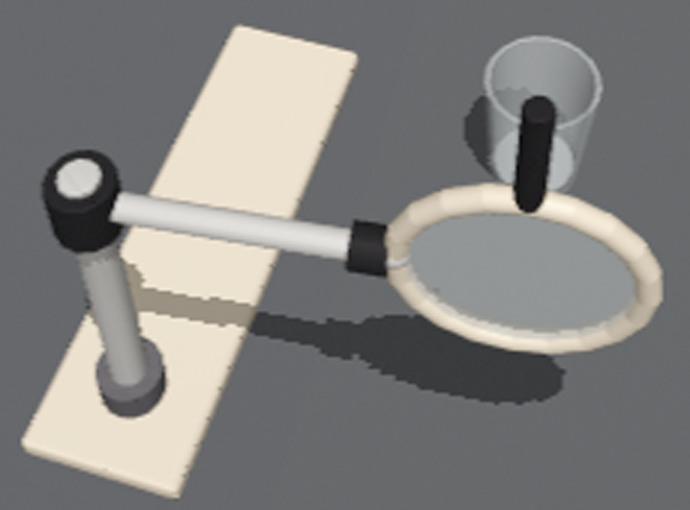

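The crops confirm it: the carrier at top-view (372,283) / side-view (350,245) is the largest and has the four orange-capped tubes. The other two are smaller and empty. Next I'll triangulate from the side and top views and fit the poses.

```bash
cat > h.py <<'E'
import numpy as np
from scipy.optimize import least_squares
from station import robot, eyes
import cv2
CAM={}
def cams():
    import pickle,os
    if os.path.exists('cams.pkl'): return pickle.load(open('cams.pkl','rb'))
    d={}
    for n in('side','top'):
        c=eyes.capture(n); c.pop('color'); d[n]=c
    pickle.dump(d,open('cams.pkl','wb')); return d
def proj(c,P):
    M=np.linalg.inv(c['cam_to_world']); P=np.atleast_2d(P)
    q=P@M[:3,:3].T+M[:3,3]
    return np.c_[c['cx']+c['fx']*q[:,0]/-q[:,2], c['cy']-c['fy']*q[:,1]/-q[:,2]]
def ray(c,uv):
    M=np.asarray(c['cam_to_world']); d=np.array([(uv[0]-c['cx'])/c['fx'],-(uv[1]-c['cy'])/c['fy'],-1.])
    return M[:3,3],M[:3,:3]@d
def onz(c,uv,z):
    o,d=ray(c,uv); return o+d*(z-o[2])/d[2]
def tri(obs):
    A=np.zeros((3,3));b=np.zeros(3);R=[]
    for c,uv in obs:
        o,d=ray(c,uv); d=d/np.linalg.norm(d); Q=np.eye(3)-np.outer(d,d); A+=Q;b+=Q@o; R.append((o,Q))
    p=np.linalg.solve(A,b); return p,[np.linalg.norm(Q@(p-o)) for o,Q in R]
E
python3 - <<'E'
from h import *
C=cams();T,S=C['top'],C['side']
np.set_printoptions(precision=1,suppress=True)
mt=lambda x,y:(170+x/5,200+y/5); ms=lambda x,y:(170+x/3,300+y/3)
ct=lambda x,y:(320+x/4,210+y/4); cs=lambda x,y:(250+x/4,190+y/4)
print('post top',tri([(T,mt(66,483)),(S,ms(538,108))]))
print('pole cap',tri([(T,mt(124,87)),(S,ms(80,180))]))
print('foot corners T',[onz(T,mt(*p),14) for p in((665,102),(655,258))])
print('foot corners S',[onz(S,ms(*p),14) for p in((237,27),(356,52),(177,495),(24,445))])
print('pole base S',onz(S,ms(131,385),25), 'T',onz(T,mt(214,150),25))
for a,b in(((147,271),(375,203)),((177,279),(391,177)),((252,299),(431,130)),((284,307),(446,105))):
    print('cap',tri([(T,ct(*a)),(S,cs(*b))]))
print('beaker S',onz(S,ms(537,170),0),'T',onz(T,mt(558,485),0))
print('bottle T',onz(T,(397,198),0),'S',onz(S,(256,228),0))
print('tipbox T',onz(T,(460,302),50))
E
```

```text
post top (array([406. , 243.6, 306.2]), [np.float64(1.1995879820321207), np.float64(1.1995879820321318)])
pole cap (array([605.5, 247.6, 204.6]), [np.float64(0.7100493509356919), np.float64(0.7100493509355832)])
foot corners T [array([626.7, -12.1,  14. ]), array([536.6,  -5.2,  14. ])]
foot corners S [array([625.7,  -3. ,  14. ]), array([540.9,   1.4,  14. ]), array([564. , 298.6,  14. ]), array([650.4, 290.4,  14. ])]
pole base S [604.  253.8  25. ] T [602.2 244.6  25. ]
cap (array([ 454.6, -157.6,   99.6]), [np.float64(1.447124284374382), np.float64(1.447124284374353)])
cap (array([ 448.8, -177.2,  102.7]), [np.float64(1.4854840128635491), np.float64(1.4854840128636289)])
cap (array([ 433.6, -226.8,   99.3]), [np.float64(0.3147882349677642), np.float64(0.3147882349678149)])
cap (array([ 427.6, -247.5,  102.4]), [np.float64(0.2655115616935849), np.float64(0.2655115616934935)])
beaker S [409.3  59.4   0. ] T [409.1  52.6   0. ]
bottle T [ 689.7 -285.8    0. ] S [ 692.2 -274.2    0. ]
tipbox T [ 384.5 -440.9   50. ]
```

```bash
cat >> h.py <<'E'
from scipy.spatial.transform import Rotation as Ro
def Rt(adeg):
    a=np.radians(adeg); y=np.array([np.cos(a),np.sin(a),0]); x=np.array([0,0,-1.]); return np.c_[x,y,np.cross(x,y)]
def plan(targets):
    "targets: (x,y,z,adeg) world TCP"
    s=robot.sense(); R=Ro.from_rotvec(s['ee_rot']).as_matrix(); p=s['position']
    yv=R[:,1]; print('t',round(s['time_s'],2),'p',p.round(1),'a',np.degrees(np.arctan2(yv[1],yv[0])).round(1),'tilt',np.degrees(np.arccos(-R[2,0])).round(2),'F',s['ft_force'].round(1),'w',round(s['width'],1),'q',s['joint_positions'].round(2))
    for x,y,z,a in targets:
        sh=R.T@(np.array([x,y,z])-p); rv=np.degrees(Ro.from_matrix(R.T@Rt(a)).as_rotvec())
        print(np.r_[sh,rv].round(1).tolist())
E
python3 - <<'E'
from h import *
np.set_printoptions(precision=2,suppress=True)
plan([(250,-350,370,-89),(420,-150,380,-89),(406,150,380,-89),(406,150,380,91)])
E
```

```text
t 0.25 p [ 151.3 -528.6  255.9] a 106.0 tilt 0.05 F [-0.1  0.  -0.3] w 84.9 q [-1.01  0.26  0.11 -0.   -1.42 -0.28]
[-114.0, 144.6, 144.0, -165.0, 0.1, -0.0]
[-123.9, 290.1, 362.5, -165.0, 0.1, -0.0]
[-123.6, 582.4, 431.5, -165.0, 0.1, -0.0]
[-123.6, 582.4, 431.5, 15.0, -0.0, -0.1]
```

Emit:
arm_command(plan=[-60,25,25,0,0,0,1,-114,60,60,5,0,0,1,-114,85,85,10,0,0,1,-114,110,115,15,0,0,1,-114,130,140,15,0,0,1,-116,155,170,15,0,0,1,-118,180,200,15,0,0,1,-120,205,230,15,0,0,1,-122,230,262,15,0,0,1,-124,255,295,15,0,0,1,-124,275,325,15,0,0,1,-124,290,350,15,0,0,1])

```text
time_s: 1.25
position: [408.1, -152.0, 381.1]
ee_rot: [-0.014, 1.569, 0.014]
ft_force: [0.8, -0.9, 0.5]
width: 85.4
```

Run:
```python
from h import *
plan([(420,-150,380,91),(400,100,380,91),(404,160,380,91),(406,243.6,375,91)])
```

```text
t 1.25 p [ 408.1 -152.   381.1] a 91.0 tilt 0.1 F [ 0.8 -0.9  0.5] w 85.4 q [ 0.01  0.02  0.14  0.   -1.69 -1.56]
[1.1, 1.8, 11.9, 0.0, 0.1, 0.0]
[1.0, 252.1, -3.7, 0.0, 0.1, 0.0]
[1.0, 312.1, 1.3, 0.0, 0.1, 0.0]
[6.0, 395.6, 4.8, 0.0, 0.1, 0.0]
```

Emit:
arm_command(plan=[0,38,0,0,0,0,1,1,76,0,0,0,0,1,1,114,0,0,0,0,1,1,152,0,0,0,0,1,1,190,0,0,0,0,1,1,228,0,0,0,0,1,1,262,0,0,0,0,1,1,282,0,0,0,0,1,1,292,0,0,0,0,1,1,292,0,0,0,0,1,1,292,0,0,0,0,1])

```text
time_s: 2.17
position: [402.7, 137.7, 379.2]
ee_rot: [-0.014, 1.571, 0.014]
ft_force: [0.1, -0.4, -0.5]
width: 85.6
```

```bash
cat >> h.py <<'E'
def wshot(name):
    import pickle
    s=robot.sense(); c=eyes.capture('wrist'); cv2.imwrite(f'pics/{name}.png',c['color'])
    M=np.eye(4); M[:3,:3]=Ro.from_rotvec(s['ee_rot']).as_matrix(); M[:3,3]=s['position']
    c['w']=M@c['hand_eye']; c.pop('color'); pickle.dump(c,open(f'pics/{name}.pkl','wb'))
def wray(name,uv):
    import pickle
    c=pickle.load(open(f'pics/{name}.pkl','rb')); dx=uv[0]-c['cx']; dy=uv[1]-c['cy']; r=np.hypot(dx,dy); th=r/c['fx']
    d=np.array([dx/r*np.sin(th),-dy/r*np.sin(th),-np.cos(th)]); return c['w'][:3,3],c['w'][:3,:3]@d
def triR(rays):
    A=np.zeros((3,3));b=np.zeros(3);L=[]
    for o,d in rays:
        d=d/np.linalg.norm(d); Q=np.eye(3)-np.outer(d,d); A+=Q;b+=Q@o; L.append((o,Q))
    p=np.linalg.solve(A,b); return p.round(1),[round(float(np.linalg.norm(Q@(p-o))),1) for o,Q in L]
E
python3 - <<'E'
from h import *
plan([(406,243.6,375,91)]); wshot('w1')
E
```

```text
t 2.17 p [402.7 137.7 379.2] a 91.0 tilt 0.03 F [ 0.1 -0.4 -0.5] w 85.6 q [ 0.7  -0.    0.12  0.   -1.69 -2.25]
[4.1, 105.8, 5.2, 0.0, -0.0, 0.0]
```

View pics/w1.png

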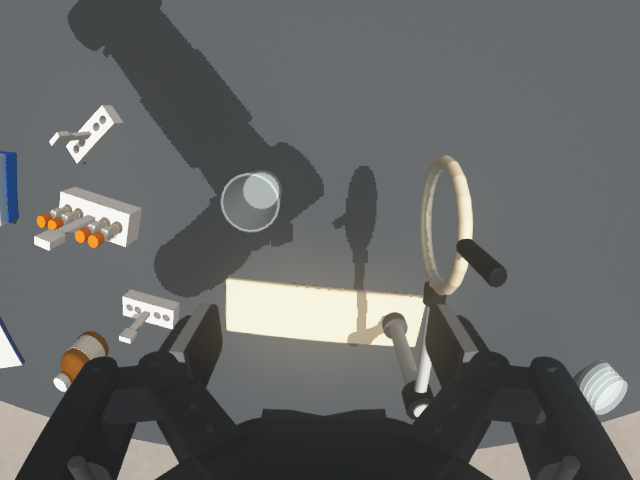

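The wrist view shows the post top at (499,275), the lens at (446,225) and the foot corners at (227,279), (226,330) and (415,346). The beaker is at (250,200) and the carrier at (95,215). I'll cross-check these against the earlier fit.

Run:
```python
from h import *
C=cams();T,S=C['top'],C['side']
print(triR([ray(T,(183.3,296.6)),ray(S,(349.3,336)),wray('w1',(499,275))]))
print(triR([ray(S,(349.3,336)),wray('w1',(499,275))]))
for uv,z in(((227,279),14),((226,330),14),((418,346),14)):
    o,d=wray('w1',uv); print((o+d*(z-o[2])/d[2]).round(1))
```

```text
(array([406.4, 243.5, 306.6]), [1.6, 0.9, 0.7])
(array([407.2, 243.7, 306.4]), [0.0, 0.0])
[5.414e+02 3.000e-01 1.400e+01]
[628.5  -9.2  14. ]
[653.  291.8  14. ]
```

Emit:
arm_command(plan=[0,35,2,0,0,0,1,0,70,4,0,0,0,1,0,95,4,0,0,0,1,2,106,4,0,0,0,1,4,106,4,0,0,0,1,25,106,4,0,0,0,1,45,106,4,0,0,0,1,65,106,4,0,0,0,1,80,106,4,0,0,0,1,86,106,4,0,0,0,1,86,106,4,0,0,0,1,86,106,4,0,0,0,1])

```text
time_s: 3.22
position: [405.4, 243.0, 294.2]
ee_rot: [-0.012, 1.57, 0.013]
ft_force: [-0.8, 0.2, 0.3]
width: 85.2
```

Run:
```python
from h import *
plan([(406.5,243.6,293,91)]); wshot('w2')
```

```text
t 3.22 p [405.4 243.  294.2] a 90.9 tilt 0.07 F [-0.8  0.2  0.3] w 85.2 q [ 0.87  0.09  0.    0.   -1.48 -2.43]
[1.2, 0.5, 1.1, -0.1, 0.1, -0.0]
```

View pics/w2.png

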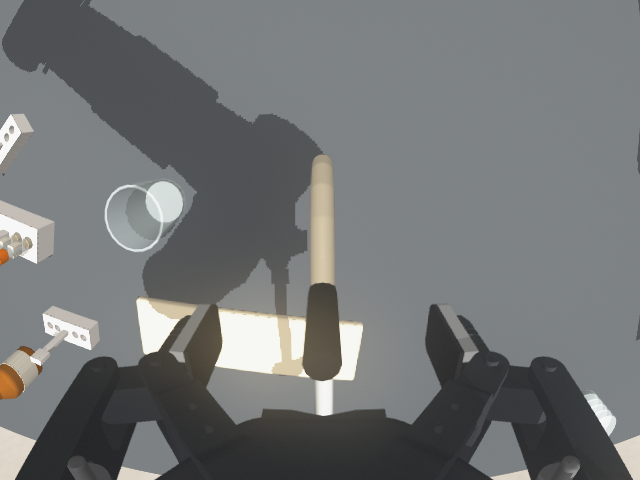

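The post stands centred between the pads, running down the image to (322,378). I'll close on it.

Emit:
arm_command(plan=[1,0,1,0,0,0,0,1,0,1,0,0,0,0,1,0,1,0,0,0,0,1,0,1,0,0,0,0,1,0,1,0,0,0,0,1,0,1,0,0,0,0,1,0,1,0,0,0,0,1,0,1,0,0,0,0,1,0,1,0,0,0,0], squeeze=40)

```text
time_s: 4.02
position: [405.9, 243.9, 292.5]
ee_rot: [-0.013, 1.571, 0.013]
ft_force: [-0.2, 0.2, 1.5]
width: 12.9
```

Run:
```python
from h import *
s=robot.sense(); p=s['position']
plan([])
R=Ro.from_rotvec(s['ee_rot']).as_matrix()
# pole centre: combine; post at TCP xy now, radius 200
pole=np.array([604.5,247.]); v=p[:2]-pole; print('r',np.linalg.norm(v),'ang',np.degrees(np.arctan2(v[1],v[0])))
# use direction, force radius 200 about adjusted pole
pole=p[:2]-v/np.linalg.norm(v)*200; print(pole)
yaw=-0.083; end=np.degrees(yaw)-90
a0=np.degrees(np.arctan2(v[1],v[0])); a0=a0-360 if a0>0 else a0
print('turn',end-a0)
a_now=np.degrees(np.arctan2(R[1,1],R[0,1]))
for k in range(1,25):
    th=a0+(end-a0)*k/24; q=pole+200*np.array([np.cos(np.radians(th)),np.sin(np.radians(th))])
    sh=R.T@np.r_[q-p[:2],0]; print(k,sh.round(1), round(-(th-a0),1))
```

```text
t 4.02 p [405.9 243.9 292.5] a 91.0 tilt 0.01 F [-0.2  0.2  1.5] w 12.9 q [ 0.87  0.09  0.    0.   -1.48 -2.43]
r 198.65219504942635 ang -179.09786850693374
[605.84763789 247.02122053]
turn 84.34231880734791
1 [  0.  -12.3   0.4] -3.5
2 [  0.  -24.5   1.5] -7.0
3 [  0.  -36.6   3.3] -10.5
4 [  0.  -48.6   5.9] -14.1
5 [  0.  -60.4   9.2] -17.6
6 [  0.  -72.   13.3] -21.1
7 [  0.  -83.3  18. ] -24.6
8 [  0.  -94.3  23.5] -28.1
9 [   0.  -104.9   29.6] -31.6
10 [   0.  -115.2   36.3] -35.1
11 [   0.  -125.    43.7] -38.7
12 [   0.  -134.3   51.6] -42.2
13 [   0.  -143.2   60.1] -45.7
14 [   0.  -151.5   69.1] -49.2
15 [   0.  -159.2   78.6] -52.7
16 [   0.  -166.4   88.6] -56.2
17 [   0.  -172.9   99. ] -59.7
18 [   0.  -178.8  109.8] -63.3
19 [   0.  -184.   120.9] -66.8
20 [   0.  -188.5  132.3] -70.3
21 [   0.  -192.3  143.9] -73.8
22 [   0.  -195.3  155.8] -77.3
23 [   0.  -197.7  167.9] -80.8
24 [   0.  -199.3  180. ] -84.3
```

Emit:
arm_command(plan=[0,-6,0.1,-1.7,0,0,0,0,-14,0.5,-4,0,0,0,0,-24.5,1.5,-7,0,0,0,0,-36.6,3.3,-10.5,0,0,0,0,-48.6,5.9,-14.1,0,0,0,0,-60.4,9.2,-17.6,0,0,0,0,-72,13.3,-21.1,0,0,0,0,-83.3,18,-24.6,0,0,0,0,-94.3,23.5,-28.1,0,0,0,0,-104.9,29.6,-31.6,0,0,0,0,-110,32.9,-33.4,0,0,0,0,-110,32.9,-33.4,0,0,0])

```text
time_s: 5.02
position: [440.9, 133.2, 292.5]
ee_rot: [-0.471, 1.52, 0.469]
ft_force: [-1.3, -2.5, 3.1]
width: 12.8
```

Run:
```python
from h import *
plan([])
s=robot.sense(); p=s['position']
R=Ro.from_rotvec(s['ee_rot']).as_matrix()
pole=np.array([605.8,247.0]); v=p[:2]-pole; a0=np.degrees(np.arctan2(v[1],v[0])); print('r',np.linalg.norm(v),a0)
end=np.degrees(-0.083)-90
for k in range(1,17):
    th=a0+(end-a0)*k/16; q=pole+200*np.array([np.cos(np.radians(th)),np.sin(np.radians(th))])
    sh=R.T@np.r_[q-p[:2],0]; print(k,sh.round(1), round(-(th-a0),1))
c=eyes.capture('top'); cv2.imwrite('pics/top1.png',c['color'])
```

```text
t 5.02 p [440.9 133.2 292.5] a 124.4 tilt 0.07 F [-1.3 -2.5  3.1] w 12.8 q [ 0.64  0.07 -0.03  0.   -1.48 -1.61]
r 200.3408214697906 -145.4018444359524
1 [  0.  -11.    0.7] -3.2
2 [  0.  -22.    1.7] -6.3
3 [  0.  -33.    3.2] -9.5
4 [  0.  -43.8   5.4] -12.7
5 [  0.  -54.5   8.1] -15.8
6 [  0.1 -65.   11.5] -19.0
7 [  0.1 -75.4  15.4] -22.2
8 [  0.1 -85.5  19.9] -25.3
9 [  0.1 -95.3  25. ] -28.5
10 [ 1.000e-01 -1.048e+02  3.050e+01] -31.7
11 [ 1.00e-01 -1.14e+02  3.66e+01] -34.8
12 [ 1.000e-01 -1.229e+02  4.320e+01] -38.0
13 [ 1.000e-01 -1.314e+02  5.030e+01] -41.2
14 [ 1.000e-01 -1.395e+02  5.780e+01] -44.3
15 [ 1.000e-01 -1.471e+02  6.580e+01] -47.5
16 [ 1.000e-01 -1.543e+02  7.420e+01] -50.6
```

View pics/top1.png

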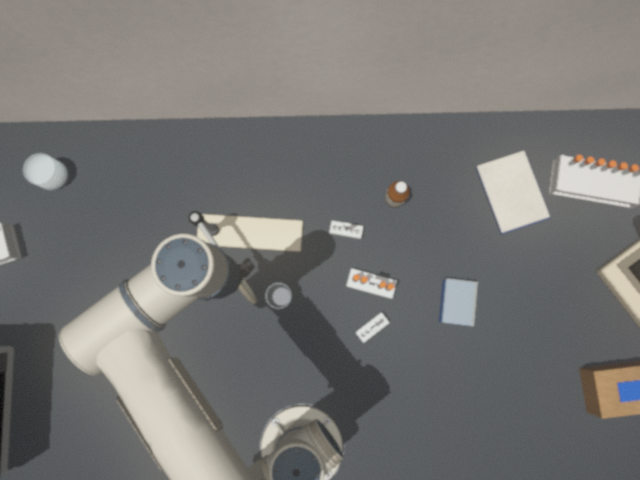

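The lens follows the gripper: the arm now runs from (196,217) to the lens near (247,290), and forces are small. I'll continue the arc.

Emit:
arm_command(plan=[0,-7,0.4,-2,0,0,0,0,-16,1.1,-4.7,0,0,0,0,-27,2.4,-8,0,0,0,0,-38,4.2,-11,0,0,0,0,-49,6.7,-14.2,0,0,0,0,-60,9.8,-17.4,0,0,0,0,-70,13.4,-20.6,0,0,0,0,-80.5,17.6,-23.7,0,0,0,0,-90.5,22.4,-26.9,0,0,0,0,-100,27.8,-30,0,0,0,0,-109.5,33.5,-33.3,0,0,0,0,-114,36.6,-34.8,0,0,0])

```text
time_s: 6.07
position: [534.9, 58.9, 292.5]
ee_rot: [-0.94, 1.364, 0.936]
ft_force: [-4.9, -7.7, 4.5]
width: 12.6
```

Run:
```python
from h import *
plan([])
s=robot.sense(); p=s['position']
R=Ro.from_rotvec(s['ee_rot']).as_matrix()
pole=np.array([605.8,247.0]); v=p[:2]-pole; a0=np.degrees(np.arctan2(v[1],v[0])); print('r',np.linalg.norm(v),a0)
end=np.degrees(-0.083)-90
for k in range(1,9):
    th=a0+(end-a0)*k/8; q=pole+200*np.array([np.cos(np.radians(th)),np.sin(np.radians(th))])
    sh=R.T@np.r_[q-p[:2],0]; print(k,sh.round(1), round(-(th-a0),1))
```

```text
t 6.07 p [534.9  58.9 292.5] a 159.2 tilt 0.29 F [-4.9 -7.7  4.5] w 12.6 q [ 0.4   0.23  0.16  0.   -1.51 -0.77]
r 201.0629539815422 -110.64654689962482
1 [-0.  -6.9  1.2] -2.0
2 [ -0.  -13.9   1.6] -4.0
3 [ -0.  -20.8   2.2] -6.0
4 [ -0.  -27.6   3.1] -7.9
5 [ -0.  -34.5   4.2] -9.9
6 [ -0.  -41.3   5.5] -11.9
7 [ -0.1 -48.    7.1] -13.9
8 [ -0.1 -54.7   8.9] -15.9
```

Emit:
arm_command(plan=[0,-5,0.7,-1.5,0,0,0,0,-14,1.2,-4,0,0,0,0,-21,1.8,-6,0,0,0,0,-28,2.7,-8,0,0,0,0,-34.5,3.7,-10,0,0,0,0,-41,4.9,-12,0,0,0,0,-48,6.4,-14,0,0,0,0,-52.5,7.6,-15.2,0,0,0,0,-54.7,8.2,-15.9,0,0,0,0,-54.7,8.2,-15.9,0,0,0,0,-54.7,8.2,-15.9,0,0,0])

```text
time_s: 6.98
position: [589.3, 46.3, 292.5]
ee_rot: [-1.147, 1.255, 1.14]
ft_force: [0.4, -11.5, 0.8]
width: 13.1
```

Run:
```python
from h import *
plan([]); wshot('w3')
for n in('side',):
    c=eyes.capture(n); cv2.imwrite('pics/side2.png',c['color'])
```

```text
t 6.98 p [589.3  46.3 292.5] a 174.9 tilt 0.36 F [  0.4 -11.5   0.8] w 13.1 q [ 0.35  0.33  0.3   0.01 -1.54 -0.44]
```

View pics/w3.png

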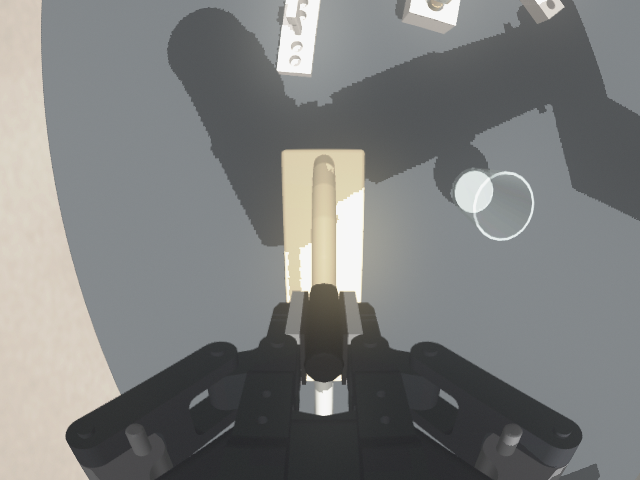

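View pics/side2.png

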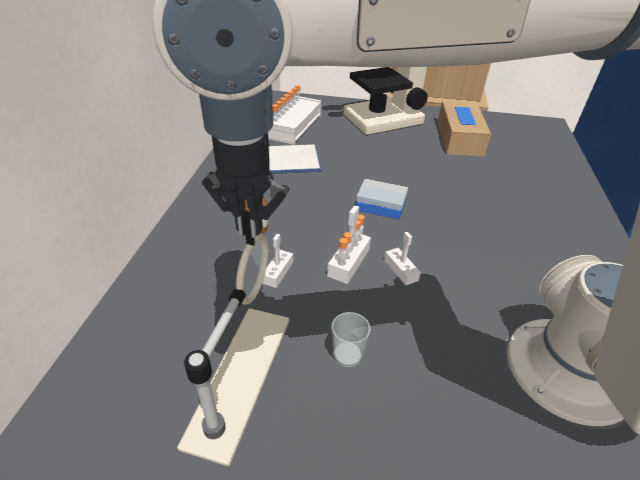

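The lens rim at x≈324 runs down the centreline of the foot (x 283–364), so the arm lies over its foot. I'll release and rise.

Emit:
arm_command(plan=[0,0,0,0,0,0,0.3,0,0,0,0,0,0,0.6,0,0,0,0,0,0,1,0,0,0,0,0,0,1,0,0,0,0,0,0,1,0,0,0,0,0,0,1,-20,0,0,0,0,0,1,-45,0,0,0,0,0,1,-75,0,0,0,0,0,1,-90,0,0,0,0,0,1,-95,0,0,0,0,0,1,-95,0,0,0,0,0,1])

```text
time_s: 8.08
position: [589.7, 49.5, 388.6]
ee_rot: [-1.146, 1.246, 1.144]
ft_force: [-0.2, -0.4, -0.9]
width: 85.2
```

Run:
```python
from h import *
plan([(430,-90,385,163),(430,-110,385,163)]); wshot('w4')
```

```text
t 8.08 p [589.7  49.5 388.6] a 175.1 tilt 0.17 F [-0.2 -0.4 -0.9] w 85.2 q [ 0.35  0.35  0.57  0.   -1.79 -0.43]
[3.0, 147.1, -152.7, 12.1, 0.1, 0.2]
[3.0, 145.4, -172.7, 12.1, 0.1, 0.2]
```

View pics/w4.png

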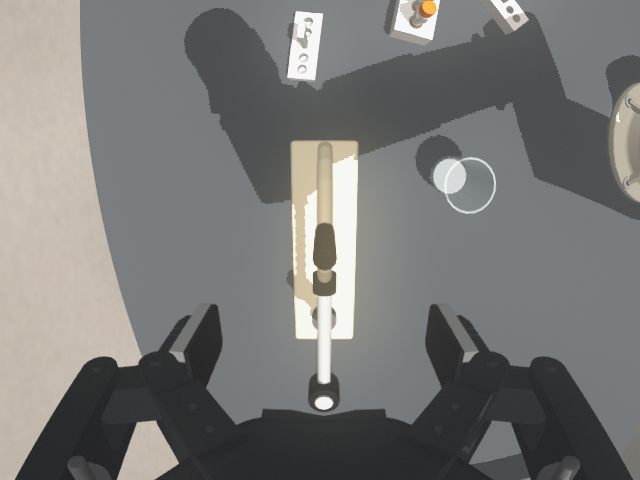

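Run:
```python
from h import *
C=cams()
for uv,z in(((325,256),308),((323,403),205),((325,318),20),((291,142),14),((357,142),14),((296,338),14),((353,338),14)):
    o,d=wray('w4',uv); print(uv,(o+d*(z-o[2])/d[2]).round(1))
plan([(430,-250,388,163.3)])
```

```text
(325, 256) [589.6  45.2 308. ]
(323, 403) [608.9 250.7 205. ]
(325, 318) [606.2 249.4  20. ]
(291, 142) [629.   -9.1  14. ]
(357, 142) [542.7  -1.7  14. ]
(296, 338) [654.7 285.4  14. ]
(353, 338) [566. 293.  14.]
t 8.13 p [589.4  49.6 387. ] a 175.1 tilt 0.04 F [ 0.4  0.4 -0.3] w 85.2 q [ 0.35  0.35  0.57 -0.   -1.79 -0.43]
[-1.2, 133.1, -312.2, 11.8, 0.0, 0.0]
```

Emit:
arm_command(plan=[0,16,-28,2,0,0,1,0,34,-60,5,0,0,1,0,51,-92,8,0,0,1,0,68,-124,12,0,0,1,0,85,-156,12,0,0,1,0,102,-190,12,0,0,1,0,115,-225,12,0,0,1,0,125,-260,12,0,0,1,0,132,-290,12,0,0,1,0,134,-311,12,0,0,1,0,134,-311,12,0,0,1,0,134,-311,12,0,0,1])

```text
time_s: 9.13
position: [428.4, -249.6, 385.6]
ee_rot: [-0.985, 1.337, 0.99]
ft_force: [0.8, 0.3, 0.4]
width: 85.7
```

Run:
```python
from h import *
plan([]); wshot('w5')
for n in('top','side'):
    c=eyes.capture(n); cv2.imwrite(f'pics/{n}3.png',c['color'])
```

```text
t 9.13 p [ 428.4 -249.6  385.6] a 162.9 tilt 0.17 F [0.8 0.3 0.4] w 85.7 q [-0.21  0.15  0.29 -0.   -1.72 -0.09]
```

View pics/w5.png

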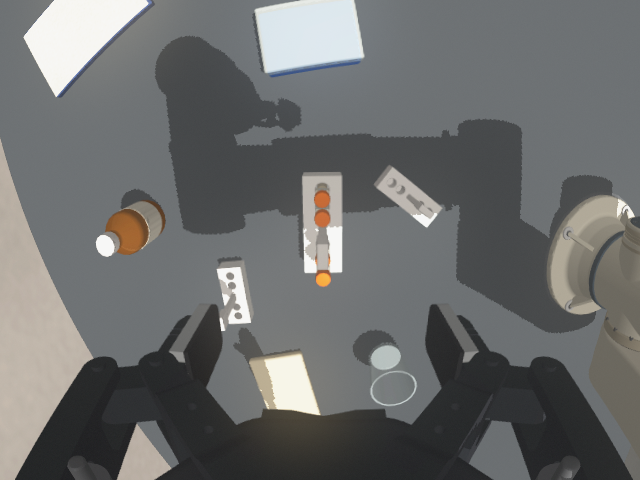

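View pics/top3.png

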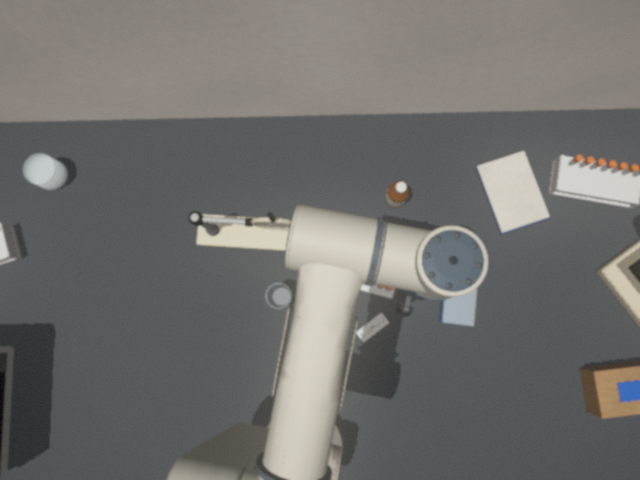

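View pics/side3.png

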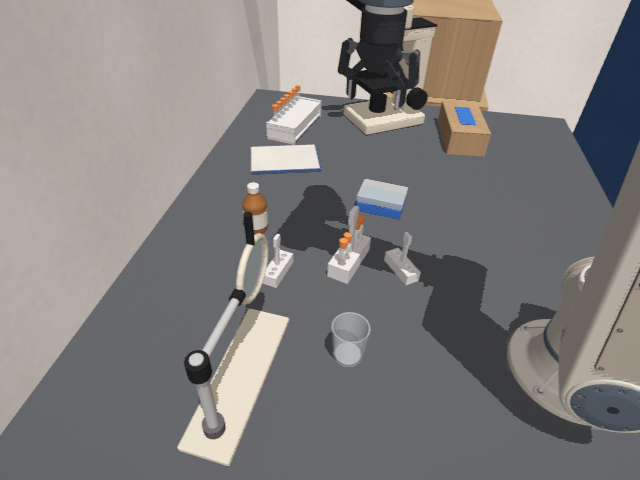

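Run:
```python
from h import *
import cv2
C=cams();S=C['side']
a=cv2.imread('pics/w5.png')[160:300,270:380]; cv2.imwrite('pics/c5.png',cv2.resize(a,None,fx=5,fy=4.2*5/4.2,interpolation=cv2.INTER_CUBIC)[:600])
b=cv2.imread('pics/side3.png')[200:310,220:280]; cv2.imwrite('pics/c6.png',cv2.resize(b,None,fx=5,fy=5,interpolation=cv2.INTER_CUBIC))
for uv in((304,173),(341,173),(342,272),(303,272)):
    o,d=wray('w5',uv); print((o+d*(40-o[2])/d[2]).round(1))
```

```text
[ 446.1 -273.2   40. ]
[ 401.9 -259.6   40. ]
[ 438.  -131.3   40. ]
[ 488.3 -146.8   40. ]
```

View pics/c5.png

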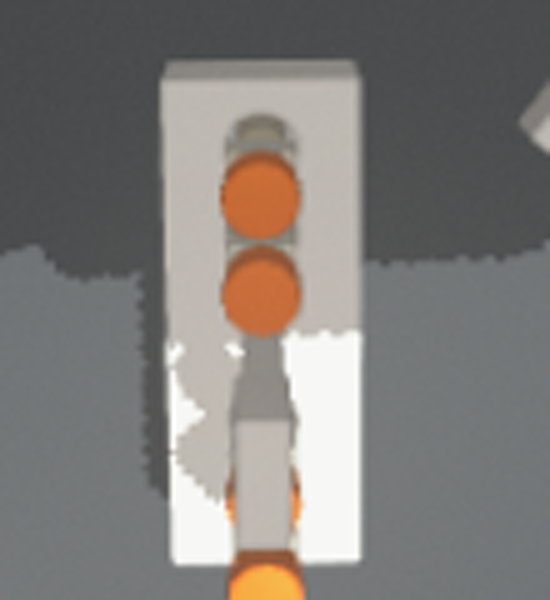

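View pics/c6.png

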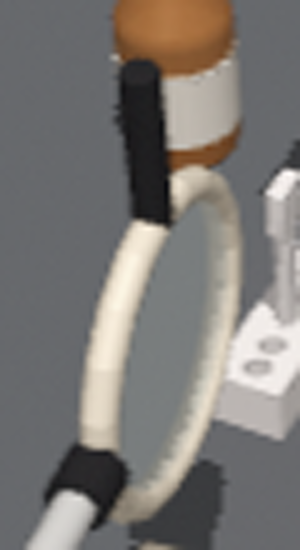

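Run:
```python
from h import *
C=cams();T,S=C['top'],C['side']
print('tab',triR([wray('w5',(322.8,257.2)),ray(S,(354.5,207.5))]))
for uv,z in(((322.2,199.4),106),((322.2,219.4),106),((322.8,257.2),158)):
    o,d=wray('w5',uv); print((o+d*(z-o[2])/d[2]).round(1))
P=[]
for uv in((302.4,175.6),(342,175.6),(342.4,272.6),(304.4,272.6)):
    o,d=wray('w5',uv); P.append((o+d*(40-o[2])/d[2]))
P=np.array(P);print(P.round(1),P.mean(0).round(1)); e=P[2]+P[3]-P[0]-P[1]; print('yaw',np.degrees(np.arctan2(-e[0],e[1])))
print('post',triR([wray('w4',(325,256)),ray(S,(248.4,213.2))]))
plan([(441.5,-202.5,200,163.3)])
```

```text
tab (array([ 443.4, -201.3,  158.6]), [0.5, 0.5])
[ 430.4 -246.8  106. ]
[ 437.1 -225.3  106. ]
[ 443.9 -201.1  158. ]
[[ 449.  -270.6   40. ]
 [ 401.6 -256.    40. ]
 [ 437.7 -130.3   40. ]
 [ 486.8 -145.4   40. ]] [ 443.8 -200.6   40. ]
yaw -16.40355752891795
post (array([589.2,  46.2, 305. ]), [0.5, 0.5])
t 9.28 p [ 429.1 -248.3  386.6] a 163.1 tilt 0.08 F [ 0.1  0.7 -0.6] w 85.6 q [-0.21  0.15  0.3  -0.   -1.72 -0.09]
[186.6, 1.2, 47.3, -0.2, 0.0, -0.1]
```

Emit:
arm_command(plan=[0,0,15,0,0,0,1,10,0,35,-0.4,0,0,1,30,0.3,46,-0.4,0,0,1,60,0.3,48.8,-0.4,0,0,1,95,0.3,48.8,-0.4,0,0,1,130,0.3,48.8,-0.4,0,0,1,155,0.3,48.8,-0.4,0,0,1,165,0.3,48.8,-0.4,0,0,1,165,0.3,48.8,-0.4,0,0,1,165,0.3,48.8,-0.4,0,0,1])

```text
time_s: 10.12
position: [443.6, -202.1, 223.4]
ee_rot: [-0.996, 1.331, 0.994]
ft_force: [0.2, 0.4, 1.0]
width: 85.2
```

Run:
```python
from h import *
plan([(443.2,-201.5,148,163.5)]); wshot('w6')
C=cams()
c=eyes.capture('side'); cv2.imwrite('pics/c7.png',cv2.resize(c['color'][140:300,270:430],None,fx=3.5,fy=3.5))
```

```text
t 10.12 p [ 443.6 -202.1  223.4] a 163.5 tilt 0.07 F [0.2 0.4 1. ] w 85.2 q [-0.1   0.14 -0.12  0.   -1.31 -0.18]
[75.4, 0.7, 0.5, 0.0, -0.0, 0.1]
```

View pics/w6.png

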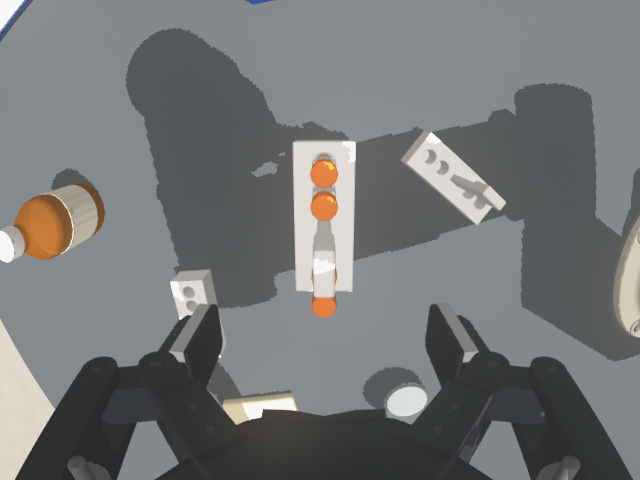

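View pics/c7.png

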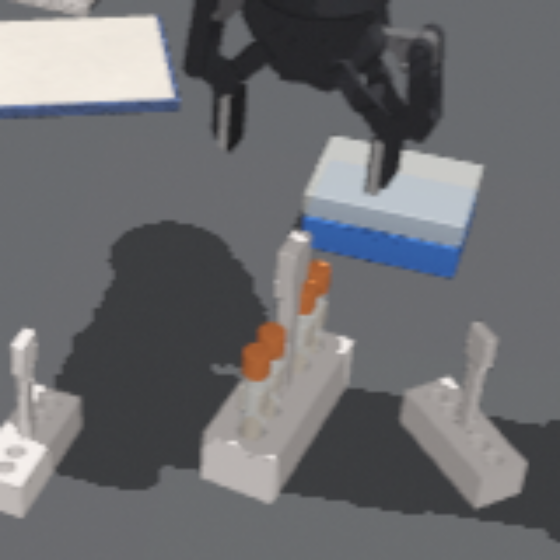

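The tab is centred between the fingers: its middle is at x≈324 against a camera centre of 323. Next I descend and close.

Emit:
arm_command(plan=[15,0.5,0.5,0,0,0,1,35,0.5,0.5,0,0,0,1,55,0.5,0.5,0,0,0,1,68,0.5,0.5,0,0,0,1,75,0.5,0.5,0,0,0,1,75,0.5,0.5,0,0,0,1,75,0.5,0.5,0,0,0,1])

```text
time_s: 10.8
position: [443.5, -201.9, 148.5]
ee_rot: [-0.996, 1.331, 0.993]
ft_force: [1.0, 1.1, 0.9]
width: 85.4
```

Emit:
arm_command(plan=[0,0,0,0,0,0,0.5,0,0,0,0,0,0,0.4,0,0,0,0,0,0,0.3,0,0,0,0,0,0,0.2,0,0,0,0,0,0,0.1,0,0,0,0,0,0,0,0,0,0,0,0,0,0,0,0,0,0,0,0,0,0,0,0,0,0,0,0,0,0,0,0,0,0,0], squeeze=50)

```text
time_s: 11.63
position: [442.9, -201.7, 147.4]
ee_rot: [-0.995, 1.332, 0.994]
ft_force: [0.6, -0.1, 1.3]
width: 11.3
```

Run:
```python
from h import *
plan([]); wshot('w7')
c=eyes.capture('side'); cv2.imwrite('pics/c8.png',cv2.resize(c['color'][140:300,270:430],None,fx=3.5,fy=3.5))
```

```text
t 11.63 p [ 442.9 -201.7  147.4] a 163.5 tilt 0.03 F [ 0.6 -0.1  1.3] w 11.3 q [-0.1   0.19 -0.26  0.   -1.12 -0.18]
```

View pics/w7.png

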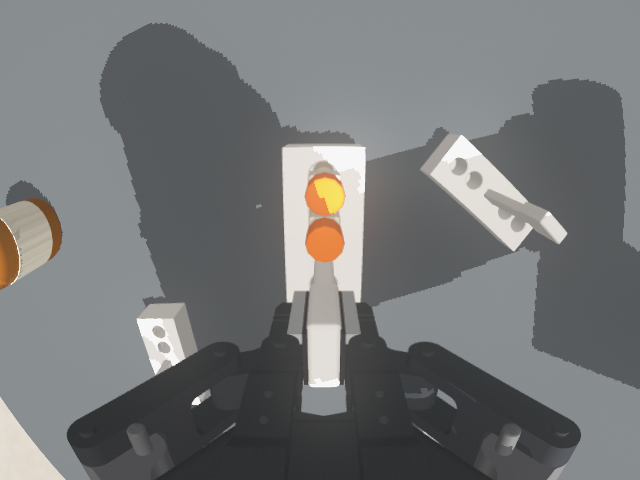

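View pics/c8.png

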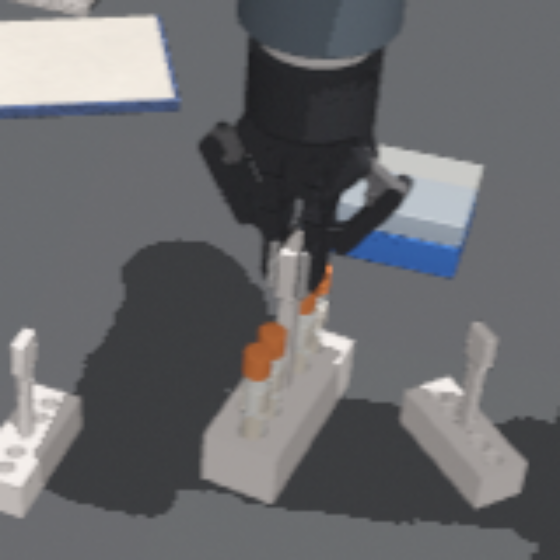

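The tab is pinched at 11.3 mm, with the carrier upright. I'll lift it gently.

Emit:
arm_command(plan=[-2,0,0,0,0,0,0,-6,0,0,0,0,0,0,-13,0,0,0,0,0,0,-22,0,0,0,0,0,0,-33,0,0,0,0,0,0,-45,0,0,0,0,0,0,-57,0,0,0,0,0,0,-69,0,0,0,0,0,0,-79,0,0,0,0,0,0,-86,0,0,0,0,0,0,-90,0,0,0,0,0,0,-90,0,0,0,0,0,0], squeeze=60)

```text
time_s: 12.73
position: [442.9, -201.7, 238.2]
ee_rot: [-0.995, 1.331, 0.993]
ft_force: [0.5, -0.0, -2.4]
width: 11.3
```

Run:
```python
from h import *
plan([(443,-80,270,163.5),(470,0,270,170),(499,55,268,175.3)]); wshot('w8')
c=eyes.capture('side'); cv2.imwrite('pics/side4.png',c['color'])
```

```text
t 12.73 p [ 442.9 -201.7  238.2] a 163.5 tilt 0.08 F [ 0.5 -0.  -2.4] w 11.3 q [-0.1   0.14 -0.09  0.   -1.35 -0.18]
[-31.9, 34.5, 116.7, -0.0, 0.0, 0.1]
[-31.8, 31.4, 201.1, -6.5, 0.0, 0.1]
[-29.8, 19.2, 262.1, -11.8, 0.0, 0.1]
```

View pics/w8.png

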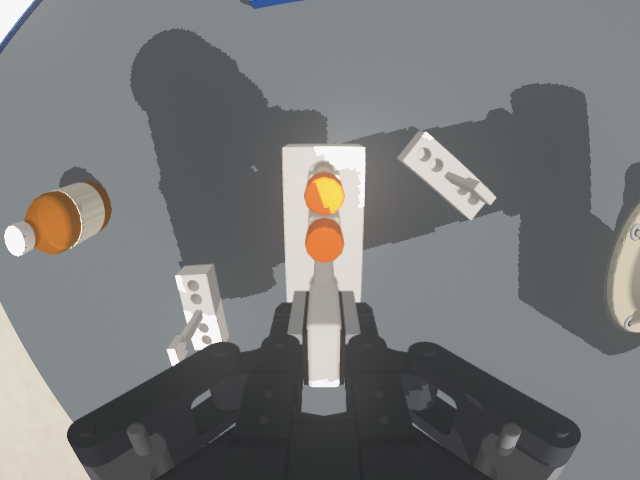

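View pics/side4.png

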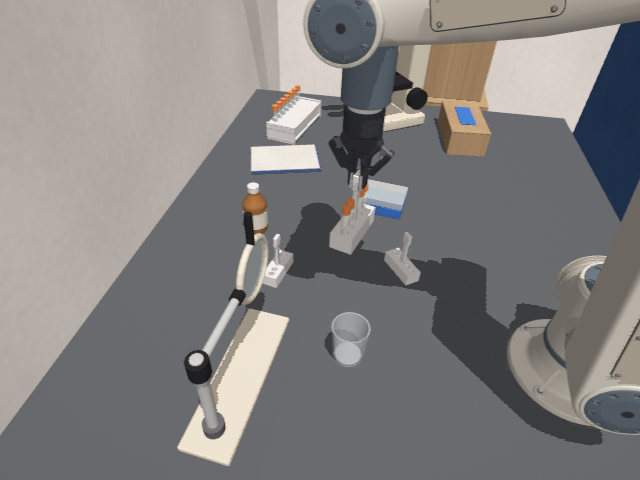

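Emit:
arm_command(plan=[-4,0.5,2,0,0,0,0,-10,2,7,0,0,0,0,-17,4,14,0,0,0,0,-23,7,24,0,0,0,0,-27,11,37,0,0,0,0,-30,15,52,-0.5,0,0,0,-30,19,68,-1.5,0,0,0,-30,23,85,-2.5,0,0,0,-30,26,102,-3.5,0,0,0,-30,28,117,-4.5,0,0,0,-30,29,130,-5.2,0,0,0,-30,30,138,-5.7,0,0,0])

```text
time_s: 13.83
position: [453.3, -58.8, 268.0]
ee_rot: [-1.071, 1.29, 1.07]
ft_force: [0.4, 0.1, -3.0]
width: 11.6
```

Run:
```python
from h import *
plan([(499.6,54.8,267.5,175.25)])
```

```text
t 13.83 p [453.3 -58.8 268. ] a 169.3 tilt 0.08 F [ 0.4  0.1 -3. ] w 11.6 q [ 0.22  0.07 -0.09 -0.   -1.41 -0.4 ]
[0.6, -24.4, 120.2, -5.9, 0.0, 0.1]
```

Emit:
arm_command(plan=[0,-1,4,0,0,0,0,0,-2,11,-0.5,0,0,0,0,-4,21,-1,0,0,0,0,-7,35,-1.7,0,0,0,0,-10,50,-2.5,0,0,0,0,-13,66,-3.3,0,0,0,0,-17,82,-4,0,0,0,0,-20,97,-4.8,0,0,0,0,-22.5,109,-5.4,0,0,0,0,-24,117,-5.8,0,0,0,0,-24.4,120,-5.9,0,0,0,0,-24.4,120,-5.9,0,0,0])

```text
time_s: 14.83
position: [499.8, 52.9, 267.1]
ee_rot: [-1.146, 1.249, 1.146]
ft_force: [0.1, -0.5, -3.6]
width: 11.7
```

Run:
```python
from h import *
plan([(499.6,54.8,267.5,175.25)]); wshot('w9')
for n in('side','top'):
    c=eyes.capture(n); cv2.imwrite(f'pics/{n}5.png',c['color'])
```

```text
t 14.83 p [499.8  52.9 267.1] a 175.1 tilt 0.03 F [ 0.1 -0.5 -3.6] w 11.7 q [ 0.42  0.16  0.01  0.   -1.43 -0.5 ]
[-0.4, 0.3, 1.9, -0.1, -0.0, -0.0]
```

View pics/w9.png

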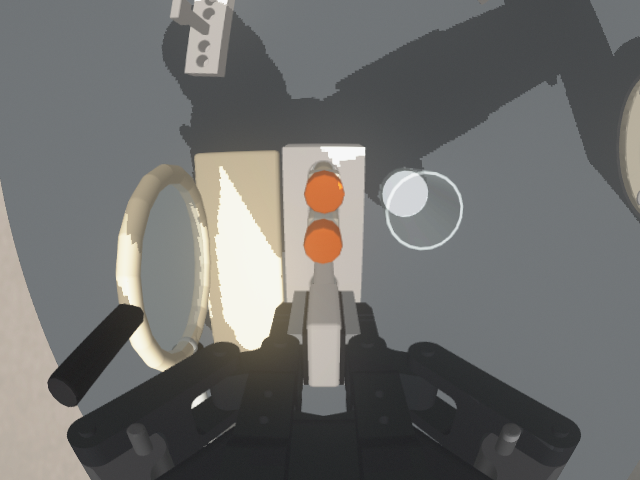

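View pics/side5.png

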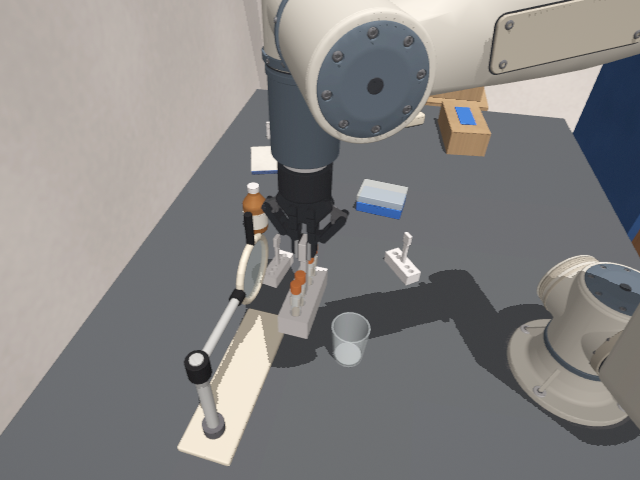

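View pics/top5.png

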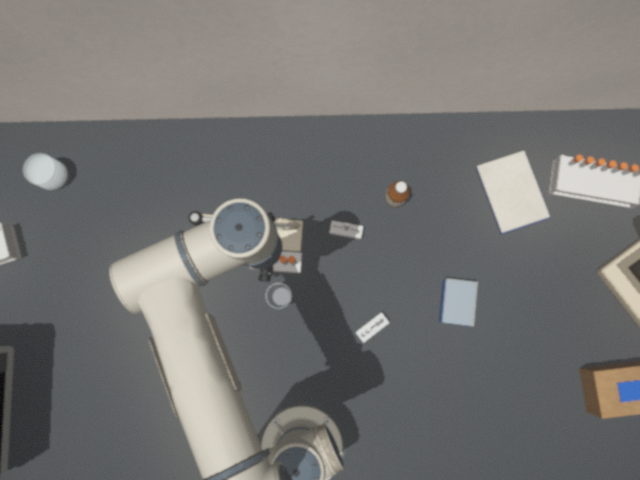

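Emit:
arm_command(plan=[0,0,1.5,0,0,0,0,0,0,1.5,0,0,0,0,0,0,1.5,0,0,0,0,0,0,1.5,0,0,0,0,0,0,1.5,0,0,0,0,0,0,1.5,0,0,0,0,0,0,1.5,0,0,0,0,0,0,1.5,0,0,0,0])

```text
time_s: 15.65
position: [499.7, 53.9, 267.3]
ee_rot: [-1.146, 1.249, 1.146]
ft_force: [0.4, 0.1, -3.9]
width: 11.3
```

Run:
```python
from h import *
plan([]); S=cams()['side']; s=robot.sense(); print(abs(s['qvel']).max())
wshot('w10'); c=eyes.capture('side'); cv2.imwrite('pics/side6.png',c['color'])
im=c['color'][200:350,220:380]; cv2.imwrite('pics/c9.png',cv2.resize(im,None,fx=4,fy=4,interpolation=cv2.INTER_CUBIC))
print('post',triR([wray('w9',(64,392)),ray(S,(248.4,213.2))]))
P=[]
for uv in((283,148),(365,148),(362,303),(286,303)):
    o,d=wray('w9',uv); P.append((o+d*(160-o[2])/d[2]))
P=np.array(P);print(P.round(1));
```

```text
t 15.65 p [499.7  53.9 267.3] a 175.1 tilt 0.0 F [ 0.4  0.1 -3.9] w 11.3 q [ 0.42  0.16  0.01  0.   -1.43 -0.51]
0.004741245938466854
post (array([588.5,  47.5, 306.7]), [0.7, 0.7])
[[519.5 -12.6 160. ]
 [470.3  -8.4 160. ]
 [477.9  94.4 160. ]
 [529.3  89.9 160. ]]
```

View pics/c9.png

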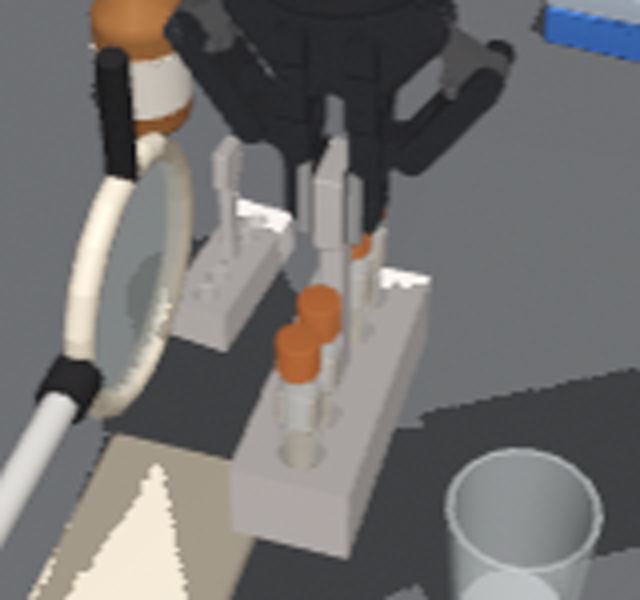

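View pics/w10.png

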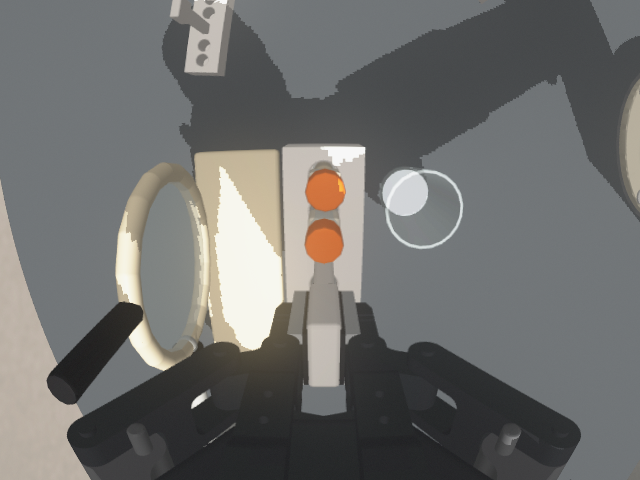

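Run:
```python
from h import *
S=cams()['side']
y=np.array([.083,.9966,0]); c0=np.array([499.9,54.2,120.])
for o in(47,25): print('cap expected',proj(S,c0+y*o+[0,0,106]).round(1))
print('seen',(220+299/4,200+334/4),(220+320/4,200+296/4))
robot.finish_job(); plan([])
```

```text
cap expected [[294.9 282.8]]
cap expected [[299.1 273. ]]
seen (294.75, 283.5) (300.0, 274.0)
the job is handed in; nothing more can be done
the job is handed in; nothing more can be done
```

The job is handed in at about 15.7 s on the robot's clock, with the carrier still held behind the lens. The hand-in reports no verdict.

- **Magnifier:** I pinched the grip post and swung the arm about 84° until it lay over its foot, then let go. Afterwards the wrist picture showed the arm on the foot's centreline, at about 0.00 rad. The lens had not shifted when checked at the end.
- **Carrier:** I picked up the largest carrier, the only one holding tubes, by its tab and lifted it level. I turned it parallel to the lens and held it on the robot's side of it.
- **Last checks:**
  - The carrier's middle is about 89–90 mm from the lens and within about 2 mm of its centre sideways.
  - Its underside is about 120 mm up, which puts the tubes' middle at lens height.
  - The gripper's tilt is 0.0° and the joints were practically still.
  - The two cap tops I checked in the side picture, on the pole side, fell within about 1 pixel of where they should be. None of the tubes visible in the pictures had risen.
- **Bystanders:** The bottle, beaker and tip box stood where they were in the last pictures.

No check failed. The estimates of the pole's position differed by 2–4 mm between views. That put up to about 11 N of sideways pull on the post during the swing, and it was gone once I released it. I did not measure the far-side tubes separately at the end, because the gripper partly hid them in the side view.

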